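# Free the stuck stopper of the amber bottle in the porcelain painter's studio

## Task

The glass stopper of the amber bottle is stuck: grip its flat wing and work it free by twisting it about 20 degrees anticlockwise (seen from above) and then about 20 degrees clockwise of where it began, easing it up by several millimetres during these twists while it stays in the neck. Then draw it out, lower it into the white porcelain dish and let go of it there without dropping it. Leave the green bottle, the clear bottle and the brush pot where they stand.

Things in the scene. Friction and masses are not known exactly. Their poses are not given: they have to be found in the camera images.
- stopper_grip (a point): Loose amber glass stopper, 60 g, 61 mm tall. Point: centre of its upright flat wing, 36 mm long (its x), 12 mm thick (its y: grip across this), 34 mm tall; z up. Below the wing: a collar 29 mm across, 5 mm thick, then a round shank 20 mm across, 22 mm long, its flat foot 44 mm below this point. Starts seated, this point 22 mm above the mouth. It may stand or lie in the dish.
- stopper_ear (a point): One end of the stopper's wing: 18 mm from the wing's centre along its x axis, at the same height.
- amber_mouth (a point): Centre of the amber bottle's mouth, 150 mm above the table; z up, x along the wing's starting direction. Lip 36 mm across, bottle 72 mm, in a 96 mm square wooden block screwed to the table (cannot move). The neck pinches the stopper's shank with a friction of about 10 to 20 N, 0.1 to 0.2 N m, until it has risen about 8 mm; then it slides loosely, and is clear after rising 22 mm.
- dish_in (a point): Centre of the inner floor of the white porcelain dish, a loose round shallow plate 136 mm across the rim, rim 18 mm above the table, 350 g.
- green_bottle: Bystander: green glass bottle in a loose wooden block of the same shape and size as the amber one, with its own stopper, top 189 mm above the table, 1 kg. Origin at the centre of its underside. Leave alone.
- clear_bottle: Bystander: clear glass bottle in a loose wooden block, same shape and size, with its own stopper, top 189 mm above the table, 1 kg. Origin at the centre of its underside. Leave alone.
- brush_pot: Bystander: white porcelain pot with a blue band, 68 mm across and 85 mm tall, full of upright brushes reaching 190 mm, 0.5 kg. Origin at the centre of its underside. Leave alone.
Not all that is in view belongs to the job. What is meant by the part that bears stopper_grip is not red, and is the larger of those in its own colour. Several things look just like the part that bears dish_in: the one meant starts nearest to the robot's base.

How it is judged (in metres and radians):
On the way, in this order (a step that is already met when the one before it is completed fails the run):
1. The stopper, still in the neck, is turned 10 degrees or more anticlockwise from its start (angle between the x axis of stopper_grip and the x axis of amber_mouth, either way round between 0.175 and 1.2 rad and y of stopper_ear in the frame of amber_mouth above 0.001 m and horizontal distance between stopper_grip and amber_mouth below 0.012 m and z of stopper_grip in the frame of amber_mouth below 0.04 m), for 0.1 s.
2. Still in the neck but raised 2 mm or more, it is turned 10 degrees or more clockwise from its start (angle between the x axis of stopper_grip and the x axis of amber_mouth, either way round between 0.175 and 1.2 rad and y of stopper_ear in the frame of amber_mouth below -0.001 m and horizontal distance between stopper_grip and amber_mouth below 0.012 m and z of stopper_grip in the frame of amber_mouth between 0.024 and 0.04 m), for 0.1 s.
3. The stopper is drawn clear of the neck (z of stopper_grip in the frame of amber_mouth above 0.047 m), for 0.1 s.
4. Still held, it is lowered into the dish, its wing's centre under 70 mm above the dish floor (horizontal distance between stopper_grip and dish_in below 0.05 m and z of stopper_grip in the frame of dish_in below 0.07 m and contact force between the fingers and stopper above 0.5 N), for 0.1 s.
At the end, for the whole second after the job is handed in: The stopper rests in the dish, standing or lying, its wing's centre within 55 mm of the dish's centre and less than 55 mm above its floor, at rest and released; the dish is level (horizontal distance between stopper_grip and dish_in below 0.055 m and z of stopper_grip in the frame of dish_in below 0.055 m and linear speed of stopper below 0.05 m/s and angle between dish_in's own z axis and vertical below 0.15 rad); the robot touches nothing.
It fails at once if The green bottle is moved more than 20 mm or tipped (distance of green_bottle from where it was at the start of the episode above 0.02 m or angle between green_bottle's own z axis and vertical above 0.2 rad).
It fails at once if The clear bottle is moved more than 20 mm or tipped (distance of clear_bottle from where it was at the start of the episode above 0.02 m or angle between clear_bottle's own z axis and vertical above 0.2 rad).
It fails at once if The brush pot is moved more than 20 mm or tipped (distance of brush_pot from where it was at the start of the episode above 0.02 m or angle between brush_pot's own z axis and vertical above 0.2 rad).
It also fails if it takes over 53 s, if anything falls off the work surface, if the arm or the gripper's body presses on something with over 40 N, if the wrist force passes 120 N, or if a joint passes its speed limit or range.

## Robot

A 6-joint arm with a two-finger parallel gripper is mounted at the origin on the work surface. World frame = base frame: x ahead of the robot, y to its left, z up, the work surface at z = 0. Lengths are in mm, angles in rad, forces in N, time in s.
With the tool pointing down it reaches from about 250 to 775 mm from the base axis. Payload 8.9 kg.
Tool frame: the origin (TCP) lies on the centre line of the jaws, within the pads' length; the fingertips stand arm.nose_length ahead of it and the grasp point (between the pads) lies 3 mm ahead of it (arm.nose_length is the distance from the TCP to the fingertips, in mm); z points along the fingers, y is the line along which they close (so a half turn about z gives the same grasp; the last joint's range is limited). The gripper opens to 85 mm and grips with 20 to 120 N. Pads are 22 mm wide; open, the fingers measure 114 mm over their backs; the gripper's body (76 mm by 85 mm) begins 54 mm behind the grasp point. The pads swing forward as they close: fully open they stand 13 mm farther back than shut.
Start: joints at [-1.276, 0.291, -0.153, 1.127, 0, 1.431], TCP at [220.67, -476.37, 253.305] pointing down, gripper open.
Joint ranges: [-2.52, 2.52], [-0.91, 1.74], [-1.3, 1.37], [-1.96, 2.02], [-1.52, 1.47], [-3.14, 3.14]. Speed limits (rad/s): [2.22, 2.22, 2.79, 3.14, 3.14, 3.14].

## Interface

Orientations are given as a rotation vector (axis times angle).
In Python, from rig import arm, vision gives the robot as it stands.
- The arm moves only by the tool arm_command, never from a script. Its argument "motion" is a list that holds one entry, the list of rows, each a list of 5 numbers: the closure, from -1 (fully open) to 1 (shut), then the shift along the tool's x, y, z in m, then the turn about the tool's z in rad. A call has 1 to 5 rows; each row shifts and turns the commanded pose from where the row before left it, along the tool's axes as they then stand; what a row does not reach is not made up. A row lasts 1/12 s, in which the tool goes at most 41.7 mm and 7.16 degrees, less where a joint would pass 70% of its speed; a pose out of reach is approached as far as the arm can. A call is refused whole if a number of a shift passes 0.0417 or a number of a turn 0.125, either way. A call with a gripper value outside its range is refused whole. The fingers move at their own pace and stop on an object; the grip force is fixed at half the most. Time passes only in rows, so rows that do not move let the fingers close. It gives the time, the measured TCP pose, the force, the opening and the grip force at its end, in the units of the state.
- arm.observe(): the state, without advancing time (a new reading comes with each control period).
- vision.read_camera(name): name is "scene" or "side" or "wrist"; returns a dict with "image" (420x560x3 uint8, red, green, blue), "depth" (420x560 float32, mm along the optical axis (not along the pixel's ray), 0 where there is no reading), "intrinsics" (3x3 intrinsics, pixels), "k1" (the pictures are not rectified: a ray, as slopes to the right and down, at radius r is drawn at 1 + k1 r^2 times it, then the intrinsics apply), "view" (4x4, takes a point from world to camera coordinates). Camera axes: x right, y down, z forward; pixel columns grow to the right and rows downward; lengths in mm; the calibration is good to about 2 mm. A picture is of the moment at which its call begins.
- arm.sign_off(): hands the job in; it is judged then, once.
The state is a dict: "time_s": time; "qpos": joint angles; "dq": joint speeds; "joint_efforts": joint torques, N m; "tcp_pos": TCP position; "orientation": TCP orientation; "force": force on the tool from outside, world axes, zero at the start; "torque": the same for the moment, N m; "finger_gap": finger opening in mm; "grip_force": force on a finger pad.
Only numpy, scipy, OpenCV 4.12 (cv2) and the standard library are available. Lean on these libraries where they do the work, as an engineer would, in place of code of your own. Each camera call takes 0.05 s, during which the arm holds its last target. There are 200 camera calls.

## Working session

There is one attempt and no reset: what is moved stays moved. The work goes in short steps, Python scripts to look and compute and a tool call to move; the robot and the scene stay as the last step left them, time stands still between calls to the robot, and variables do not carry over. Pictures are saved under pics/ and viewed, at most 10 in all, crops included, and the job is handed in when it is done.

Besides the shell and the picture viewer there is one more tool, called after ">>>" as a command line: name --argument value ..., lists and objects as JSON in quotes. arm_command: Moves the arm, as the interface text tells. Its arguments: {"type":"object","properties":{"motion":{"type":"array","items":{"type":"array","items":{"type":"array","items":{"type":"number"}}}}},"required":["motion"]}

```bash
mkdir -p pics; cat > h.py <<'E'
import numpy as np, cv2
from rig import arm, vision
def cam(n):
    c=vision.read_camera(n); np.savez(f'{n}.npz',**c); return c
def load(n): return dict(np.load(f'{n}.npz'))
def px2w(c,u,v,d=None,z=None):
    K=np.array(c['intrinsics']); k1=float(c['k1']); x,y=(u-K[0,2])/K[0,0],(v-K[1,2])/K[1,1]
    a,b=x,y
    for _ in range(20):
        s=1+k1*(a*a+b*b); a,b=x/s,y/s
    T=np.linalg.inv(np.array(c['view'])); r=T[:3,:3]@np.array([a,b,1.]); o=T[:3,3]
    if z is not None: return o+r*(z-o[2])/r[2]
    if d is None: d=c['depth'][int(round(v)),int(round(u))]
    return o+r*d
E
python3 - <<'E'
from h import *
for n in ['scene','side']:
    c=cam(n); cv2.imwrite(f'pics/{n}0.png',cv2.resize(c['image'][...,::-1],(800,600)))
print(arm.observe(),arm.nose_length)
E
```

```text
{'time_s': 0.1, 'qpos': array([-1.27629104e+00,  2.91230116e-01, -1.54061865e-01,  1.12670941e+00,
        6.90830376e-08,  1.43153191e+00]), 'dq': array([-0.00034409, -0.00176404,  0.00222591,  0.00023277,  0.00192764,
        0.00068915]), 'joint_efforts': array([ 1.90298997e-03, -5.37975705e+01,  3.31919861e+01,  9.28546448e-03,
       -1.92400421e-04, -8.68420898e-06]), 'tcp_pos': array([ 220.56414865, -476.00374439,  252.78240606]), 'orientation': array([-3.06681979e+00, -6.75776092e-01,  1.46616210e-04]), 'force': array([ 0.15827877, -0.16717024, -0.29363162]), 'torque': array([0.02842419, 0.04097555, 0.05346677]), 'grip_force': 0.0, 'finger_gap': 85.4573840522456} 22.0
```

View pics/scene0.png

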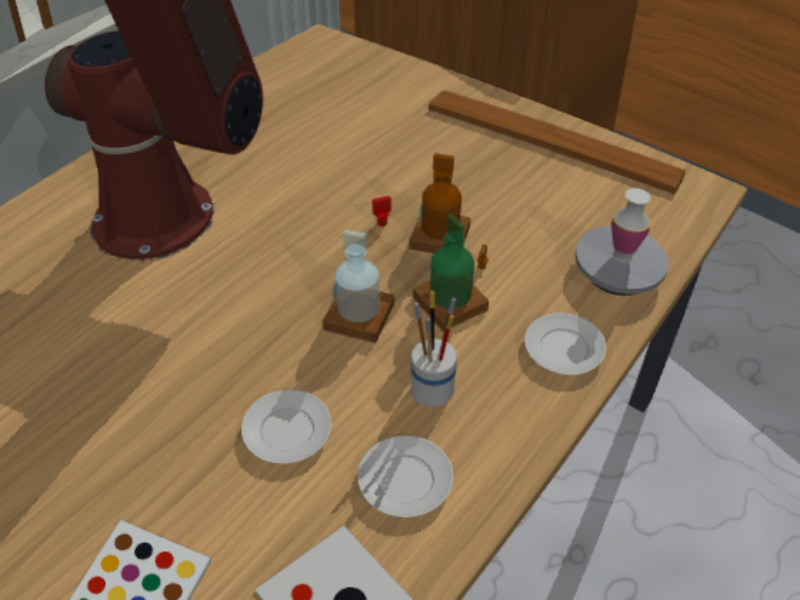

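View pics/side0.png

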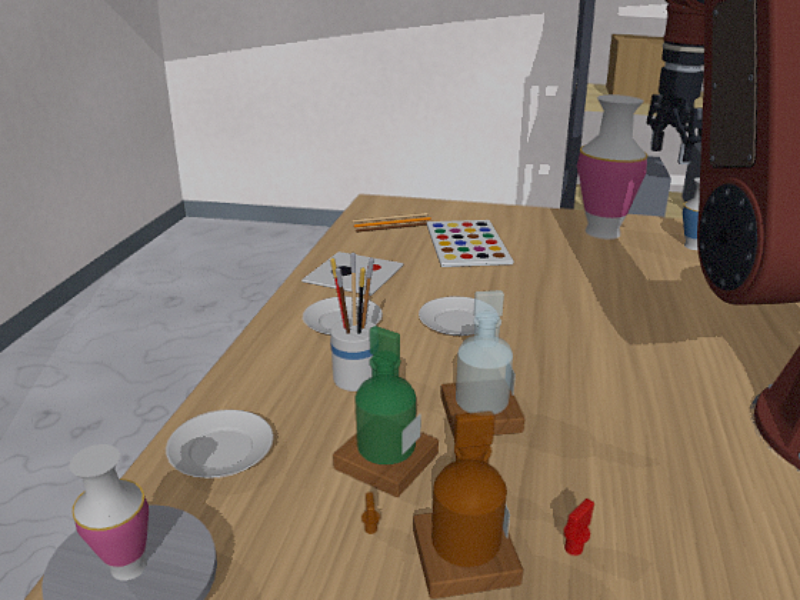

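The scene view shows the seated amber stopper at about (443,165). The green bottle is at (452,280), the clear one at (357,285) and the brush pot at (433,370). There are dishes at (286,427), (405,477) and (566,345). The side view shows the amber wing at (476,430). The small loose amber stopper and the red one are decoys.

```bash
python3 - <<'E'
from h import *
s=load('scene'); d=load('side')
def crop(c,u0,v0,w,h): return cv2.resize(c['image'][v0:v0+h,u0:u0+w,::-1],(w*8,h*8),interpolation=cv2.INTER_CUBIC)
a=crop(s,285,98,50,60); b=crop(d,305,280,50,60)
cv2.imwrite('pics/crop1.png',np.hstack([a,b]))
for n,u,v in [('dA',286,427),('dB',405,477),('dC',566,345)]: print(n,px2w(s,u*.7,v*.7).round(1), px2w(s,u*.7,v*.7,z=5).round(1))
for n,u,v in [('amb wing',443,165),('green wing',453,228),('clear wing',355,240),('pot',433,355)]: print(n,px2w(s,u*.7,v*.7).round(1))
# points cloud of amber, by height
for n,c in (('scene',s),('side',d)):
    hsv=cv2.cvtColor(c['image'],cv2.COLOR_RGB2HSV)
    P=[]
    for v in range(0,420):
        for u in range(0,560):
            if c['depth'][v,u]>0: P.append(px2w(c,u,v)) if (n=='scene' and 285<u<335 and 98<v<135) or (n=='side' and 305<u<355 and 280<v<325) else None
    P=np.array(P); q=P[(P[:,2]>158)&(P[:,2]<194)]
    ctr=np.median(q,0); q=q[np.linalg.norm(q[:,:2]-ctr[:2],axis=1)<40]
    print(n,len(q),ctr.round(1),q.min(0).round(1),q.max(0).round(1)); print(q[::max(1,len(q)//12)].round(0).tolist())
E
```

```text
dA [ 566.2 -199.3    3.1] [ 567.3 -200.1    5. ]
dB [ 762.3 -160.2    7.3] [ 761.5 -159.1    5. ]
dC [820.5 202.2   3.7] [820.9 201.1   5. ]
amb wing [502.7 286.2 177.9]
green wing [612.4 158.5 177.2]
clear wing [509.7  42.5 177.9]
pot [696.8  -6.8  85.7]
scene 173 [497.5 292.9 177.9] [478.7 283.3 158.1] [512.7 310.  191. ]
[[479.0, 298.0, 187.0], [492.0, 292.0, 190.0], [495.0, 287.0, 191.0], [492.0, 288.0, 186.0], [492.0, 284.0, 185.0], [487.0, 287.0, 178.0], [486.0, 284.0, 176.0], [481.0, 287.0, 170.0], [510.0, 306.0, 171.0], [511.0, 300.0, 172.0], [510.0, 297.0, 171.0], [509.0, 295.0, 168.0], [502.0, 292.0, 160.0]]
side 638 [493.5 301.5 177.7] [475.9 287.7 158.1] [511.7 309.2 191.4]
[[487.0, 289.0, 188.0], [508.0, 301.0, 189.0], [476.0, 294.0, 187.0], [480.0, 297.0, 185.0], [486.0, 300.0, 184.0], [490.0, 300.0, 180.0], [493.0, 302.0, 177.0], [497.0, 303.0, 175.0], [496.0, 305.0, 173.0], [500.0, 306.0, 170.0], [504.0, 307.0, 167.0], [505.0, 307.0, 163.0], [496.0, 303.0, 158.0]]
```

View pics/crop1.png

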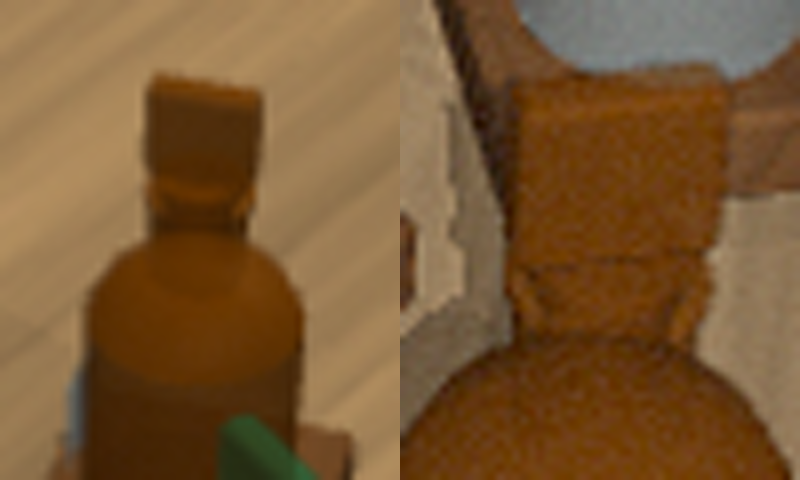

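The crop shows the wing flat-faced in both views. Its top edge runs x≈150–262 (scene half) and 515–725 (side half). Next I fit the wing rectangle from both faces and plan the joint angle.

```bash
python3 - <<'E'
from h import *
from scipy.optimize import least_squares
from scipy.spatial.transform import Rotation as R
s=load('scene'); d=load('side'); Q=[]
for c,(u0,u1,v0,v1) in ((s,(285,335,98,128)),(d,(305,355,280,325))):
    P=np.array([px2w(c,u,v) for v in range(v0,v1) for u in range(u0,u1) if c['depth'][v,u]>0])
    q=P[(P[:,2]>162)&(P[:,2]<186)&(np.hypot(P[:,0]-495,P[:,1]-296)<27)]; Q.append(q)
def res(p):
    r=[]
    for q in Q:
        dx=q[:,:2]-p[:2]; c,s_=np.cos(p[2]),np.sin(p[2]); a=np.abs(dx@[c,s_])-18; b=np.abs(dx@[-s_,c])-6
        sd=np.where((a>0)&(b>0),np.hypot(np.maximum(a,0),np.maximum(b,0)),np.maximum(a,b)); r.append(sd/np.sqrt(len(q)))
    return np.concatenate(r)
for a0 in (.2,.5): 
    f=least_squares(res,[495,296,a0],loss='soft_l1'); print(f.x.round(2),np.degrees(f.x[2]).round(1),f.cost,[len(q) for q in Q])
o=arm.observe(); M=R.from_rotvec(o['orientation']).as_matrix(); print(M.round(3), 'y yaw',np.degrees(np.arctan2(M[1,1],M[0,1])))
# dish rim fit
for u,v in [(286,427)]:
    P=np.array([px2w(s,uu,vv) for vv in range(265,335) for uu in range(160,240)])
    q=P[(P[:,2]>14)&(P[:,2]<22)]; k=np.c_[2*q[:,:2],np.ones(len(q))]; x=np.linalg.lstsq(k,(q[:,:2]**2).sum(1),rcond=None)[0]
    print('dish',x[:2],np.sqrt(x[2]+x[0]**2+x[1]**2), q.min(0),q.max(0), px2w(s,286*.7,430*.7))
E
```

```text
[4.9400e+02 2.9659e+02 3.8000e-01] 21.5 2.550261963735319 [118, 406]
[4.9400e+02 2.9659e+02 3.8000e-01] 21.5 2.5502619637353363 [118, 406]
[[ 0.907  0.42  -0.   ]
 [ 0.42  -0.907  0.001]
 [ 0.    -0.001 -1.   ]] y yaw -65.14682078218199
dish [ 571.54116287 -202.53884085] 62.44393490596205 [ 504.2076517  -269.68337343   14.00564118] [ 638.36700402 -134.65290504   21.85311799] [ 569.38409071 -202.78827134    1.9922176 ]
```

The wing fit is (494, 297) at yaw 21.5°. The dish is at (571,−202), about 606 mm from the base, so it is the nearest one. First I turn the tool so that y is at +111.5°, because the other half turn would exceed J6. Then I translate at height.

>>> arm_command --motion '[[[-1,0,0,0,-0.1233],[-1,0,0,0,-0.1233],[-1,0,0,0,-0.1233],[-1,0,0,0,-0.1233],[-1,0,0,0,-0.1233]]]'

```text
time_s: 0.52
tcp_pos: [220.6, -476.1, 253.0]
orientation: [-2.713, -1.583, -0.0]
force: [0.4, 0.3, 0.2]
finger_gap: 85.4
grip_force: 0.0
```

>>> arm_command --motion '[[[-1,0,0,0,-0.1233],[-1,0,0,0,-0.1233],[-1,0,0,0,-0.1233],[-1,0,0,0,-0.1233],[-1,0,0,0,-0.1233]]]'

```text
time_s: 0.93
tcp_pos: [220.6, -476.1, 252.9]
orientation: [-2.105, -2.331, -0.001]
force: [0.4, 0.6, 0.7]
finger_gap: 85.4
grip_force: 0.0
```

>>> arm_command --motion '[[[-1,0,0,0,-0.1233],[-1,0,0,0,-0.1233],[-1,0,0,0,-0.1233],[-1,0,0,0,-0.1233],[-1,0,0,0,-0.1233]]]'

```text
time_s: 1.35
tcp_pos: [220.6, -476.1, 252.9]
orientation: [-1.298, -2.86, -0.001]
force: [-0.9, -0.6, 0.9]
finger_gap: 85.1
grip_force: 0.0
```

>>> arm_command --motion '[[[-1,0,0,0,-0.1233],[-1,0,0,0,-0.1233],[-1,0,0,0,-0.1233],[-1,0,0,0,-0.1233],[-1,0,0,0,-0.1233]]]'

```text
time_s: 1.77
tcp_pos: [220.6, -476.1, 253.0]
orientation: [-0.369, -3.12, -0.001]
force: [0.9, 0.8, -1.0]
finger_gap: 85.4
grip_force: 0.0
```

>>> arm_command --motion '[[[-1,0,0,0,-0.1233],[-1,0,0,0,-0.1233],[-1,0,0,0,-0.1233],[-1,0,0,0,-0.1233],[-1,0,0,0,-0.1233]]]'

```text
time_s: 2.18
tcp_pos: [220.6, -476.1, 253.0]
orientation: [0.595, -3.085, -0.001]
force: [-0.8, 0.9, -0.3]
finger_gap: 85.5
grip_force: 0.0
```

```bash
cat >> h.py <<'E'
from scipy.spatial.transform import Rotation as R
def st(goal=None,yaw=None):
    o=arm.observe(); M=R.from_rotvec(o['orientation']).as_matrix(); y=np.degrees(np.arctan2(M[1,1],M[0,1]))
    print('t',o['time_s'],'tcp',o['tcp_pos'].round(1),'yyaw',y.round(2),'J',o['qpos'].round(2),'F',o['force'].round(1),'T',o['torque'].round(2),'gap',round(o['finger_gap'],1),'grip',round(o['grip_force'],1),'tilt',np.degrees(np.arccos(-M[2,2])).round(2))
    if goal is not None: print('tool shift mm',(M.T@(np.array(goal)-o['tcp_pos'])).round(1))
    if yaw is not None: print('turn rad',(-np.radians((yaw-y+180)%360-180)).round(4))
E
python3 -c "
from h import *
st([494,297,250],111.5)"
```

```text
t 2.1833 tcp [ 220.6 -476.1  253. ] yyaw 111.82 J [-1.28  0.29 -0.15  1.13 -0.   -1.66] F [-0.8  0.9 -0.3] T [-0.    0.03 -0.  ] gap 85.5 grip 0.0 tilt 0.05
tool shift mm [-541.2  616.1    3.5]
turn rad 0.0056
```

>>> arm_command --motion '[[[-1,-0.0271,0.0308,0,0],[-1,-0.0271,0.0308,0,0],[-1,-0.0271,0.0308,0,0],[-1,-0.0271,0.0308,0,0],[-1,-0.0271,0.0308,0,0]]]'

```text
time_s: 2.6
tcp_pos: [290.4, -281.5, 253.0]
orientation: [0.584, -3.087, -0.001]
force: [0.4, -0.3, 0.6]
finger_gap: 85.7
grip_force: 0.0
```

>>> arm_command --motion '[[[-1,-0.0271,0.0308,0,0],[-1,-0.0271,0.0308,0,0],[-1,-0.0271,0.0308,0,0],[-1,-0.0271,0.0308,0,0],[-1,-0.0271,0.0308,0,0]]]'

```text
time_s: 3.02
tcp_pos: [360.1, -88.6, 253.4]
orientation: [-0.584, 3.087, -0.0]
force: [1.0, -0.2, 0.1]
finger_gap: 85.3
grip_force: 0.0
```

>>> arm_command --motion '[[[-1,-0.0271,0.0308,0,0],[-1,-0.0271,0.0308,0,0],[-1,-0.0271,0.0308,0,0],[-1,-0.0271,0.0308,0,0],[-1,-0.0271,0.0308,0,0]]]'

```text
time_s: 3.43
tcp_pos: [429.9, 104.6, 253.2]
orientation: [-0.586, 3.086, -0.0]
force: [0.8, -0.3, 0.1]
finger_gap: 85.8
grip_force: 0.0
```

>>> arm_command --motion '[[[-1,-0.0271,0.0308,0,0],[-1,-0.0271,0.0308,0,0],[-1,-0.0271,0.0308,0,0],[-1,-0.0271,0.0308,0,0],[-1,0,0,0,0]]]'

```text
time_s: 3.85
tcp_pos: [487.0, 262.3, 252.2]
orientation: [-0.591, 3.085, 0.003]
force: [-1.4, -1.6, -0.4]
finger_gap: 85.6
grip_force: 0.0
```

```bash
python3 - <<'E'
from h import *
st([494,297,176],111.5)
c=cam('wrist'); cv2.imwrite('pics/wrist1.png',cv2.resize(c['image'][...,::-1],(800,600)))
E
```

```text
t 3.85 tcp [487.  262.3 252.2] yyaw 111.7 J [ 0.36  0.34 -0.08  1.15  0.   -0.02] F [-1.4 -1.6 -0.4] T [-0.08  0.09 -0.  ] gap 85.6 grip 0.0 tilt 0.11
tool shift mm [-19.2  29.5  76.3]
turn rad 0.0035
```

View pics/wrist1.png

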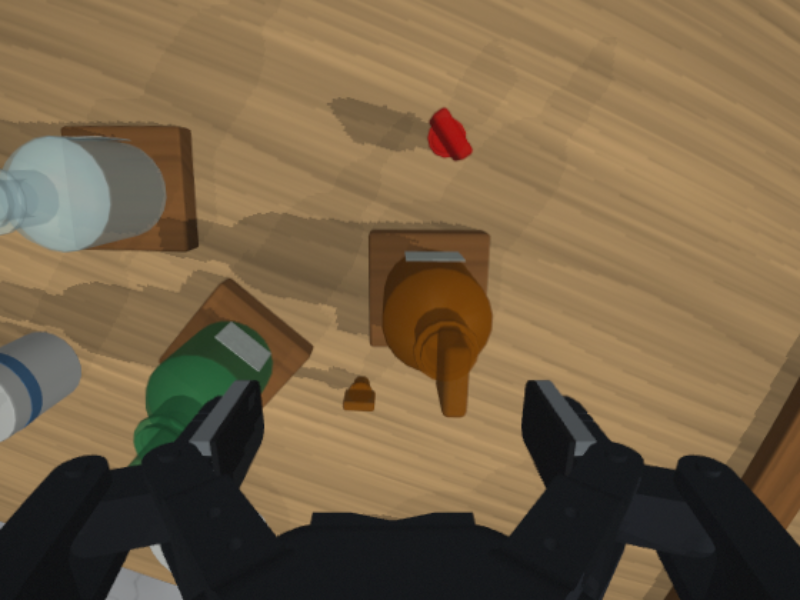

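The wrist view shows the wing top from about (453,345) to (453,415), between the jaws and nearly aligned with them. I refine it with the depth points of its top.

```bash
python3 - <<'E'
from h import *
c=load('wrist')
P=np.array([px2w(c,u,v) for v in range(225,298) for u in range(285,345)])
q=P[(P[:,2]>184)&(P[:,2]<196)]
print(len(q),np.median(q,0).round(1)); r=cv2.minAreaRect(q[:,:2].astype(np.float32)); print(r)
m=q[:,:2].mean(0); w,V=np.linalg.eigh(np.cov(q[:,:2].T)); print(m.round(1),np.sqrt(12*w).round(1),np.degrees(np.arctan2(V[1,1],V[0,1])))
for u,v in ((443,348),(465,348),(440,415),(467,415)): print(px2w(c,u*.7,v*.7,z=189).round(1))
E
```

```text
952 [492.9 295.7 189.8]
((494.6803283691406, 297.0227355957031), (36.60971450805664, 12.335367202758789), 21.50522804260254)
[493.3 295.9] [12.  35.9] -158.39552174442872
[481.1 284.5 189. ]
[477.5 293.7 189. ]
[512.6 296.9 189. ]
[508.  308.7 189. ]
```

>>> arm_command --motion '[[[-1,-0.0192,0.0289,0,0],[-1,0,0,0.03,0],[-1,0,0,0.03,0],[-1,0,0,0.008,0],[-1,0,0,0,0]]]'

```text
time_s: 4.32
tcp_pos: [491.1, 289.1, 183.1]
orientation: [0.583, -3.082, 0.002]
force: [-0.6, 0.2, 1.3]
finger_gap: 85.6
grip_force: 0.0
```

```bash
python3 - <<'E'
from h import *
st([494.2,296.4,181],111.5)
E
```

```text
t 4.3167 tcp [491.1 289.1 183.1] yyaw 111.44 J [ 0.4   0.43 -0.14  1.01 -0.    0.03] F [-0.6  0.2  1.3] T [-0.    0.01  0.02] gap 85.6 grip 0.0 tilt 0.31
tool shift mm [-5.6  5.6  2.1]
turn rad -0.0011
```

>>> arm_command --motion '[[[-1,-0.0056,0.0056,0.002,0],[-1,0,0,0,0],[-1,0,0,0,0]]]'

```text
time_s: 4.57
tcp_pos: [497.2, 298.3, 184.9]
orientation: [-0.585, 3.084, 0.001]
force: [0.4, -0.6, -0.1]
finger_gap: 85.3
grip_force: 0.0
```

```bash
python3 - <<'E'
from h import *
st([494.2,296.4,181],111.5)
E
```

```text
t 4.5667 tcp [497.2 298.3 184.9] yyaw 111.46 J [ 0.41  0.44 -0.12  1.01  0.    0.04] F [ 0.4 -0.6 -0.1] T [ 0.   -0.    0.06] gap 85.3 grip 0.0 tilt 0.15
tool shift mm [ 3.5 -0.7  3.9]
turn rad -0.0006
```

>>> arm_command --motion '[[[-1,0.0035,-0.0007,0.004,0],[-1,0,0,0,0],[-1,0,0,0,0],[-1,0,0,0,0]]]'

```text
time_s: 4.9
tcp_pos: [493.1, 295.9, 179.6]
orientation: [-0.585, 3.086, 0.0]
force: [-0.7, -0.1, 0.4]
finger_gap: 85.5
grip_force: 0.0
```

```bash
python3 - <<'E'
from h import *
st([494.2,296.4,181],111.5)
c=cam('wrist')
P=np.array([px2w(c,u,v) for v in range(0,420) for u in range(100,460) if c['depth'][v,u]>0])
q=P[(P[:,2]>184)&(P[:,2]<194)&(np.hypot(P[:,0]-494,P[:,1]-296)<24)]
print(len(q),cv2.minAreaRect(q[:,:2].astype(np.float32)))
E
```

```text
t 4.9 tcp [493.1 295.9 179.6] yyaw 111.47 J [ 0.41  0.43 -0.14  1.    0.    0.04] F [-0.7 -0.1  0.4] T [-0.   -0.   -0.05] gap 85.5 grip 0.0 tilt 0.02
tool shift mm [-1.2  0.1 -1.4]
turn rad -0.0006
2229 ((494.6637268066406, 296.8166198730469), (36.52706527709961, 12.060195922851562), 21.349912643432617)
```

>>> arm_command --motion '[[[-1,-0.0012,0.0003,-0.0014,0],[1,0,0,0,0],[1,0,0,0,0],[1,0,0,0,0],[1,0,0,0,0]]]'

```text
time_s: 5.37
tcp_pos: [494.1, 296.7, 180.7]
orientation: [0.585, -3.087, 0.0]
force: [0.2, -0.2, -0.4]
finger_gap: 38.7
grip_force: 0.0
```

>>> arm_command --motion '[[[1,0,0,0,0],[1,0,0,0,0],[1,0,0,0,0],[1,0,0,0,0],[1,0,0,0,0]]]'

```text
time_s: 5.78
tcp_pos: [494.1, 296.6, 180.7]
orientation: [0.585, -3.087, 0.0]
force: [-0.7, -0.2, 0.5]
finger_gap: 11.0
grip_force: 58.9
```

```bash
python3 -c "
from h import *
st([494.2,296.4,181],111.5)"
```

```text
t 5.7833 tcp [494.1 296.6 180.7] yyaw 111.47 J [ 0.41  0.44 -0.14  1.   -0.    0.04] F [-0.7 -0.2  0.5] T [-0.03  0.11  0.03] gap 11.0 grip 58.9 tilt 0.0
tool shift mm [-0.  -0.3 -0.3]
turn rad -0.0006
```

Gripped. Twisting anticlockwise and easing up 3 mm.

>>> arm_command --motion '[[[1,0,0,-0.0006,-0.07],[1,0,0,-0.0006,-0.07],[1,0,0,-0.0006,-0.07],[1,0,0,-0.0006,-0.07],[1,0,0,-0.0006,-0.07]]]'

```text
time_s: 6.2
tcp_pos: [493.9, 296.5, 182.7]
orientation: [1.118, -2.935, 0.0]
force: [2.7, 0.4, -10.1]
finger_gap: 11.1
grip_force: 58.3
```

>>> arm_command --motion '[[[1,0,0,0,0],[1,0,0,0,0],[1,0,0,0,0],[1,0,0,0,0]]]'

```text
time_s: 6.53
tcp_pos: [493.9, 296.5, 183.1]
orientation: [1.111, -2.938, 0.0]
force: [2.2, 0.6, -9.8]
finger_gap: 11.2
grip_force: 58.4
```

```bash
cat >> h.py <<'E'
def wing(zlo,zhi,near,r=26):
    c=cam('wrist'); P=np.array([px2w(c,u,v) for v in range(0,420) for u in range(100,460) if c['depth'][v,u]>0])
    q=P[(P[:,2]>zlo)&(P[:,2]<zhi)&(np.hypot(P[:,0]-near[0],P[:,1]-near[1])<r)]
    print(len(q),np.percentile(q[:,2],[5,50,95]).round(1) if len(q) else '',cv2.minAreaRect(q[:,:2].astype(np.float32)) if len(q) else '')
    cv2.imwrite('pics/w.png',c['image'][...,::-1])
E
python3 -c "
from h import *
st([494.2,296.4,184],131.5); wing(184,200,(494,296))"
```

```text
t 6.5333 tcp [493.9 296.5 183.1] yyaw 131.43 J [ 0.41  0.43 -0.13  1.01 -0.   -0.31] F [ 2.2  0.6 -9.8] T [ 0.15 -0.6  -0.05] gap 11.2 grip 58.4 tilt 0.05
tool shift mm [-0.2 -0.3 -0.9]
turn rad -0.0012
3544 [186.1 192.3 199.5] ((495.0060119628906, 293.5433654785156), (34.46977996826172, 33.80084991455078), 7.905168056488037)
```

View pics/w.png

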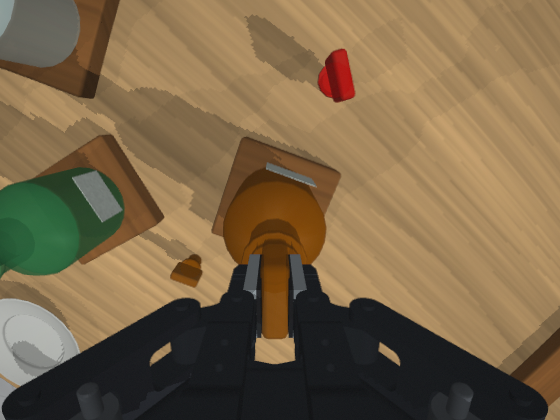

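The wing (275,300) has followed the jaws: the block now appears rotated 20° in the view. Now I turn clockwise through 40°, easing up 4 mm more.

>>> arm_command --motion '[[[1,0,0,-0.0005,0.07],[1,0,0,-0.0005,0.07],[1,0,0,-0.0005,0.07],[1,0,0,-0.0005,0.07],[1,0,0,-0.0005,0.07]]]'

```text
time_s: 7.0
tcp_pos: [494.0, 296.6, 186.2]
orientation: [0.578, -3.088, 0.0]
force: [1.5, 0.9, -9.8]
finger_gap: 11.1
grip_force: 58.7
```

>>> arm_command --motion '[[[1,0,0,-0.0005,0.07],[1,0,0,-0.0005,0.07],[1,0,0,-0.0005,0.07],[1,0,0,-0.0005,0.07],[1,0,0,-0.0005,0.07]]]'

```text
time_s: 7.42
tcp_pos: [494.1, 296.8, 189.2]
orientation: [-0.032, 3.141, 0.001]
force: [-0.1, 0.2, -0.7]
finger_gap: 11.4
grip_force: 60.0
```

>>> arm_command --motion '[[[1,0,0,0,0],[1,0,0,0,0],[1,0,0,0,0],[1,0,0,0,0]]]'

```text
time_s: 7.75
tcp_pos: [494.3, 296.8, 189.2]
orientation: [-0.041, 3.141, 0.001]
force: [1.0, -0.3, 0.5]
finger_gap: 11.4
grip_force: 60.0
```

```bash
python3 - <<'E'
from h import *
c=load('wrist'); print('before',[px2w(c,275,v).round(1).tolist() for v in (310,322,332)])
st([494.2,296.4,188],91.5); c=cam('wrist'); print([px2w(c,275,v).round(1).tolist() for v in (310,322,332)])
for u in (260,268,282,290): print(c['image'][322,u])
E
```

```text
before [[495.9, 298.4, 192.9], [500.6, 302.5, 192.5], [504.2, 305.7, 192.7]]
t 7.75 tcp [494.3 296.8 189.2] yyaw 91.5 J [ 0.41  0.43 -0.12  1.02  0.    0.39] F [ 1.  -0.3  0.5] T [ 0.   -0.01  0.04] gap 11.4 grip 60.0 tilt 0.05
tool shift mm [ 0.1 -0.4  1.2]
turn rad -0.0001
[[497.7, 297.2, 198.1], [503.7, 297.3, 198.0], [508.2, 297.5, 198.8]]
[28 29 31]
[130  80  27]
[132  78  22]
[34 36 37]
```

The stopper's wing top rose from 189.5 to 198 (8.5 mm) and it is now at −20°, loose. Drawing it out and carrying it high over the bottles.

>>> arm_command --motion '[[[1,0,0,-0.006,0],[1,0,0,-0.01,0],[1,0,0,-0.016,0],[1,0,0,-0.02,0],[1,0,0,-0.02,0]]]'

```text
time_s: 8.22
tcp_pos: [494.0, 296.6, 262.3]
orientation: [0.039, -3.141, 0.0]
force: [0.1, 0.1, -0.6]
finger_gap: 11.1
grip_force: 60.1
```

>>> arm_command --motion '[[[1,0,0,-0.016,0],[1,0,0,0,0],[1,0,0,0,0]]]'

```text
time_s: 8.47
tcp_pos: [494.6, 296.9, 277.9]
orientation: [-0.039, 3.139, 0.001]
force: [0.1, 0.5, -1.4]
finger_gap: 11.3
grip_force: 60.1
```

```bash
python3 - <<'E'
from h import *
st([571.4,-202.3,275],91.5); c=cam('wrist'); print([px2w(c,275,v).round(1).tolist() for v in (310,322,332)])
E
```

```text
t 8.4667 tcp [494.6 296.9 277.9] yyaw 91.43 J [ 0.41  0.38  0.04  1.23 -0.    0.39] F [ 0.1  0.5 -1.4] T [-0.03 -0.03  0.  ] gap 11.3 grip 60.1 tilt 0.13
tool shift mm [ -64.3 -500.9    2.6]
turn rad -0.0013
[[498.0, 297.3, 286.9], [503.3, 297.4, 287.8], [508.7, 297.5, 287.3]]
```

>>> arm_command --motion '[[[1,-0.0023,-0.018,0,0],[1,-0.0046,-0.036,0,0],[1,-0.0046,-0.036,0,0],[1,-0.0046,-0.036,0,0],[1,-0.0046,-0.036,0,0]]]'

```text
time_s: 8.93
tcp_pos: [518.1, 133.7, 275.6]
orientation: [0.04, -3.139, 0.0]
force: [1.2, -0.2, -0.1]
finger_gap: 11.2
grip_force: 60.1
```

>>> arm_command --motion '[[[1,-0.0046,-0.036,0,0],[1,-0.0046,-0.036,0,0],[1,-0.0046,-0.036,0,0],[1,-0.0046,-0.036,0,0],[1,-0.0046,-0.036,0,0]]]'

```text
time_s: 9.35
tcp_pos: [545.6, -45.9, 275.6]
orientation: [0.039, -3.14, -0.001]
force: [0.9, 0.6, -0.9]
finger_gap: 11.1
grip_force: 60.1
```

>>> arm_command --motion '[[[1,-0.0046,-0.036,0,0],[1,-0.0046,-0.036,0,0],[1,-0.0046,-0.036,0,0],[1,-0.0046,-0.036,0,0],[1,-0.002,-0.015,0,0]]]'

```text
time_s: 9.77
tcp_pos: [570.2, -206.7, 275.1]
orientation: [0.034, -3.14, 0.001]
force: [-0.3, 0.3, -1.9]
finger_gap: 11.2
grip_force: 60.1
```

>>> arm_command --motion '[[[1,0,0,0,0],[1,0,0,0,0]]]'

```text
time_s: 9.93
tcp_pos: [570.0, -202.8, 275.5]
orientation: [0.036, -3.139, -0.002]
force: [-0.3, 0.2, -0.6]
finger_gap: 10.9
grip_force: 60.1
```

```bash
python3 - <<'E'
from h import *
st([571.4,-202.3,175],91.5); c=cam('wrist'); cv2.imwrite('pics/wrist3.png',c['image'][...,::-1])
P=np.array([px2w(c,u,v) for v in range(0,420,2) for u in range(0,560,2) if c['depth'][v,u]>0])
q=P[(P[:,2]>12)&(P[:,2]<24)&(np.hypot(P[:,0]-571,P[:,1]+202)<90)]
if len(q)>20:
    k=np.c_[2*q[:,:2],np.ones(len(q))]; x=np.linalg.lstsq(k,(q[:,:2]**2).sum(1),rcond=None)[0]
    print(len(q),x[:2],np.sqrt(x[2]+x[0]**2+x[1]**2),q.min(0),q.max(0))
q=P[(P[:,2]<12)&(np.hypot(P[:,0]-571,P[:,1]+202)<25)]; print(len(q),np.median(q[:,2]) if len(q) else '')
E
```

```text
t 9.9333 tcp [ 570.  -202.8  275.5] yyaw 91.33 J [-0.46  0.44  0.12  1.26  0.   -0.49] F [-0.3  0.2 -0.6] T [ 0.03 -0.02 -0.01] gap 10.9 grip 60.1 tilt 0.14
tool shift mm [ -1.6   0.3 100.4]
turn rad -0.003
1128 [ 571.81259328 -203.20834399] 58.31493475501796 [ 506.46012803 -269.39189127   12.00294222] [ 636.74841834 -136.0808792    21.34185558]
298 6.109352107925503
```

View pics/wrist3.png

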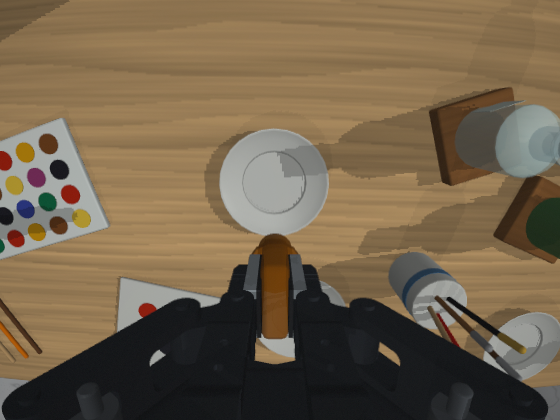

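The dish at (273,182) sits under the held stopper, centre (571.5,−203), with its floor at about z = 5. Lowering: foot contact is expected near TCP z ≈ 58.

>>> arm_command --motion '[[[1,-0.0015,0,0.02,0],[1,0,0,0.036,0],[1,0,0,0.036,0],[1,0,0,0.036,0],[1,0,0,0.036,0]]]'

```text
time_s: 10.4
tcp_pos: [571.8, -200.5, 111.5]
orientation: [-0.042, 3.141, 0.0]
force: [0.2, 0.9, -0.6]
finger_gap: 11.3
grip_force: 60.1
```

>>> arm_command --motion '[[[1,0,0,0.026,0],[1,0,0,0.014,0],[1,0,0,0.006,0],[1,0,0,0,0],[1,0,0,0,0]]]'

```text
time_s: 10.82
tcp_pos: [572.5, -201.8, 67.5]
orientation: [-0.041, 3.141, -0.0]
force: [0.3, -0.4, -0.8]
finger_gap: 10.7
grip_force: 60.1
```

```bash
python3 -c "
from h import *
st([571.4,-202.8,58],91.5)"
```

```text
t 10.8167 tcp [ 572.5 -201.8   67.5] yyaw 91.48 J [-0.46  0.6  -0.19  0.79  0.   -0.49] F [ 0.3 -0.4 -0.8] T [-0.05  0.01 -0.01] gap 10.7 grip 60.1 tilt 0.04
tool shift mm [ 1.2 -0.9  9.5]
turn rad -0.0003
```

>>> arm_command --motion '[[[1,0,0,0.003,0],[1,0,0,0.002,0],[1,0,0,0.001,0],[1,0,0,0,0],[1,0,0,0,0]]]'

```text
time_s: 11.23
tcp_pos: [572.2, -202.7, 61.0]
orientation: [-0.039, 3.141, -0.0]
force: [-0.0, 0.0, -0.8]
finger_gap: 10.6
grip_force: 60.1
```

>>> arm_command --motion '[[[1,0,0,0.001,0],[1,0,0,0,0],[1,0,0,0,0]]]'

```text
time_s: 11.48
tcp_pos: [572.0, -202.6, 59.7]
orientation: [0.039, -3.141, -0.0]
force: [-0.0, 0.0, -0.1]
finger_gap: 11.2
grip_force: 60.1
```

>>> arm_command --motion '[[[1,0,0,0.001,0],[1,0,0,0,0],[1,0,0,0,0]]]'

```text
time_s: 11.73
tcp_pos: [572.0, -202.6, 58.6]
orientation: [0.039, -3.141, -0.0]
force: [-0.1, -0.3, -0.4]
finger_gap: 11.0
grip_force: 60.1
```

>>> arm_command --motion '[[[1,0,0,0.001,0],[1,0,0,0,0],[1,0,0,0,0]]]'

```text
time_s: 11.98
tcp_pos: [572.2, -202.7, 57.8]
orientation: [-0.039, 3.141, -0.0]
force: [-1.1, -0.3, 2.7]
finger_gap: 11.1
grip_force: 60.3
```

>>> arm_command --motion '[[[1,0,0,0.001,0],[1,0,0,0,0],[1,0,0,0,0]]]'

```text
time_s: 12.23
tcp_pos: [572.3, -202.7, 57.8]
orientation: [-0.039, 3.141, -0.001]
force: [-3.3, 1.4, 11.6]
finger_gap: 11.5
grip_force: 61.9
```

The stopper is standing on the dish floor. I relieve the press slightly, then open.

>>> arm_command --motion '[[[1,0,0,-0.001,0],[1,0,0,0,0],[0.6,0,0,0,0],[0.3,0,0,0,0],[0,0,0,0,0]]]'

```text
time_s: 12.65
tcp_pos: [572.0, -202.6, 57.5]
orientation: [0.039, -3.141, -0.0]
force: [-0.0, 0.1, -0.6]
finger_gap: 40.5
grip_force: 0.0
```

>>> arm_command --motion '[[[0,0,0,0,0],[0,0,0,0,0],[0,0,0,0,0]]]'

```text
time_s: 12.9
tcp_pos: [572.1, -202.5, 57.6]
orientation: [0.039, -3.141, -0.0]
force: [-0.2, -0.6, -0.2]
finger_gap: 42.6
grip_force: 0.0
```

```bash
python3 -c "
from h import *
st(); c=cam('wrist'); cv2.imwrite('pics/wrist4.png',c['image'][...,::-1])"
```

```text
t 12.9 tcp [ 572.1 -202.5   57.6] yyaw 91.41 J [-0.46  0.61 -0.19  0.77  0.   -0.49] F [-0.2 -0.6 -0.2] T [ 0.01 -0.04 -0.02] gap 42.6 grip 0.0 tilt 0.01
```

View pics/wrist4.png

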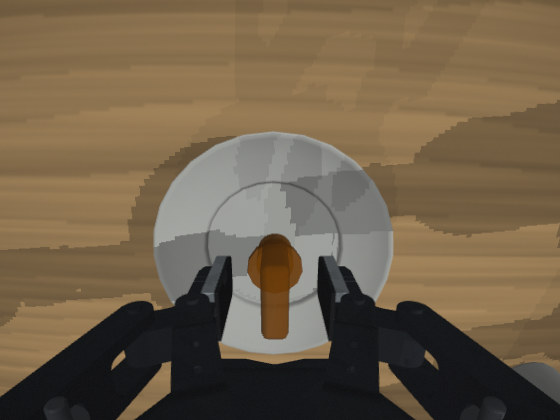

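The stopper stands at (275,290), centred in the dish, with the fingers clear on both sides. Retracting straight up.

>>> arm_command --motion '[[[0,0,0,-0.01,0],[0,0,0,-0.03,0],[0,0,0,-0.035,0],[0,0,0,-0.035,0],[0,0,0,-0.035,0]]]'

```text
time_s: 13.37
tcp_pos: [571.8, -202.4, 205.1]
orientation: [-0.039, 3.141, -0.0]
force: [0.7, -0.3, -1.0]
finger_gap: 43.0
grip_force: 0.0
```

>>> arm_command --motion '[[[0,0,0,-0.02,0],[0,0,0,0,0],[0,0,0,0,0],[0,0,0,0,0],[0,0,0,0,0]]]'

```text
time_s: 13.78
tcp_pos: [571.4, -202.2, 221.6]
orientation: [0.039, -3.139, -0.002]
force: [0.6, -0.4, -0.3]
finger_gap: 42.8
grip_force: 0.0
```

```bash
python3 - <<'E'
from h import *
st(); c=cam('scene'); cv2.imwrite('pics/end.png',cv2.resize(c['image'][...,::-1],(800,600)))
c=cam('wrist'); P=np.array([px2w(c,u,v) for v in range(0,420) for u in range(100,460) if c['depth'][v,u]>0])
q=P[(P[:,2]>55)&(P[:,2]<75)&(np.hypot(P[:,0]-572,P[:,1]+203)<40)]; print(len(q),np.median(q,0) if len(q) else '')
E
```

```text
t 13.7833 tcp [ 571.4 -202.2  221.6] yyaw 91.41 J [-0.46  0.46  0.02  1.13  0.   -0.49] F [ 0.6 -0.4 -0.3] T [-0.05 -0.04  0.01] gap 42.8 grip 0.0 tilt 0.12
502 [ 570.90551934 -202.29841012   66.69785521]
```

View pics/end.png

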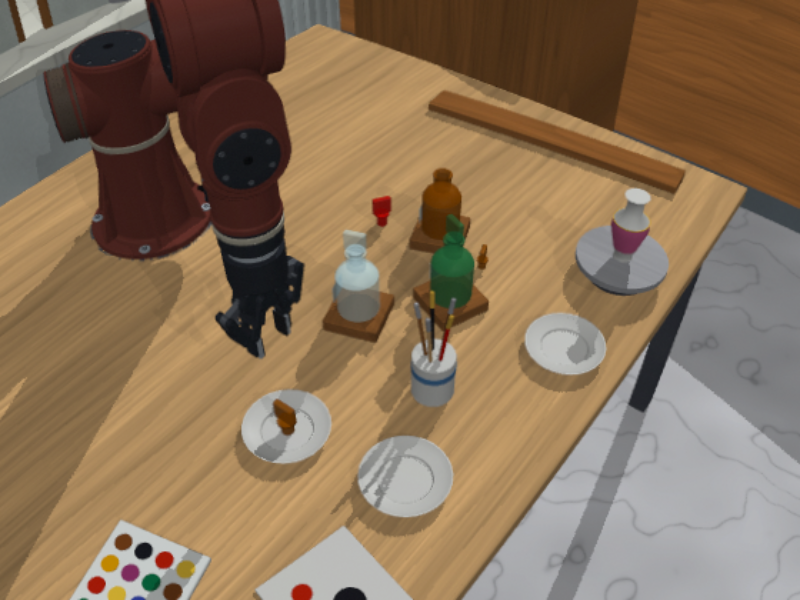

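The stopper stands in the nearest dish at (286,418). The bottles and the brush pot have not moved, and the gripper is clear.

```bash
python3 -c "
from rig import arm
print(arm.sign_off())"
```

```text
the job is handed in; nothing more can be done
None
```

The job is handed in (the result was not shown): the stopper was twisted about 20° each way, drawn out and released standing in the nearest dish, and the last picture shows the bottles and pot unmoved.

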